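# Bolt down the cover of a board test jig against its spring catch

### The job

Lock the cover of the board test jig, using only pushes of the fingertips and gripping nothing: first push the half-raised clear cover down until it is fully shut. Then hold the red spring catch bar pressed down with one fingertip while another pushes the blue paddle of the bolt all the way along, through the steel staple on the cover, to its stop. Finally let go so that the catch bar springs back up and locks the bolt; do not lift the cover, and leave the loose things on the bench where they are.

Things in the scene. Friction and masses are not known exactly. Their poses are not given: they have to be found in the camera images.
- jig: Board test jig fixed to the bench, 260 (x) x 240 (y) mm; origin under its centre, on the bench. Its +x points away from the robot, +y to the left (it is turned somewhat), +z up; all x, y, z below are in this frame, mm. Far part (x -30 to 125, y +-110): grey box 50 high with a clear cover. Near ledge (x -130 to -30, top at z 10): bolt and catch.
- cover (a joint): Angle of the cover about its hinge (rad): 0 = fully shut, grows as the near edge rises; the limit is 1.2. Hinge line along y at x = 125, z = 54 mm. Friction keeps it at any angle; about 2 to 5 N near its front edge pushes it shut. It stops hard at 0.
- cover_front (a point): Middle of the top of the cover's near frame rail (26 wide in x, 220 long); cover shut: x -17, y 0, z 58. Cover: aluminium frame 155 x 220 x 8 mm round a solid clear panel, top at z 56.5 when shut, which may be pushed too. A steel staple for the bolt hangs from its near edge at y 59 to 77, x -68 to -28.
- catch_bar: Red plastic press bar of the spring catch, 24 (x) x 126 (y) x 14 (z) mm with its axes along the jig's; the origin is the bar's centre, at x = -105, y = -50 mm (it covers y from -113 to 13 mm). It moves straight down only.
- catch_top (a point): Middle of the press bar's upper face; 60 mm above the bench when released, 48 mm when pressed fully down.
- catch (a joint): How far the catch bar is pressed (m): 0 = up, 0.012 = hard stop. Spring: 3 N at first, 7 N at the stop. The bolt is free only above 0.006 (best 0.009 or more); let up on the way, the catch's tooth rises between the bolt's teeth and stops it. With the bolt in the last 1.5 mm of its travel the tooth rises behind its last tooth and locks it.
- bolt_paddle: Blue paddle standing up from the steel slide bolt, 26 (x) x 10 (y) x 36 (z) mm, axes along the jig's; origin under the paddle's centre at x -55, z 39, and y -55 with the bolt drawn back, -15 with it home. Push its -y face. On that side nothing is higher than z 45 between the catch bar (x -93) and the cover's edge (x -30).
- paddle_top (a point): Middle of the paddle's upper face, 75 mm above the bench.
- bolt (a joint): Travel of the bolt along the jig's +y (m): 0 = drawn back, 0.040 = fully home, at its hard stop, its nose through the cover's staple. About 3 to 4 N slides it while the catch is down. With the cover up, the bolt would pass under the staple and keep the cover from shutting.
- solder_reel: Loose solder reel with teal flanges, 77 x 57 x 32 mm; origin at the centre of its underside. Leave it.
- sticky_notes: Loose pad of yellow notes 75 x 75 x 13 mm; origin at the centre of its underside. Leave it.
- screwdriver_blue: Loose small blue screwdriver, 14 x 172 x 13 mm, beside the jig; origin under its centre. Leave it.
- screwdriver_yellow: Loose small yellow screwdriver, 17 x 127 x 15 mm; origin under its centre. Leave it.

How it is judged:
By the outcome, as a careful person would: the job done as asked, in the order asked, and still so for the second after the job is handed in, with the robot touching nothing.
It also fails if it takes over 42 s, if anything falls off the work surface, if the arm or the gripper's body presses on something with over 40 N, if the wrist force passes 120 N, or if a joint passes its speed limit or range.

### The arm

A 6-joint arm with a two-finger parallel gripper is mounted at the origin on a cart in front of the work surface, level with it; the furniture and walls round the work are solid. World frame = base frame: x ahead of the robot, y to its left, z up, the work surface at z = 0. Lengths are in m, angles in degrees, forces in N, time in s.
With the tool pointing down it reaches from about 0.35 to 0.875 m from the base axis. Payload 4.2 kg.
Tool frame: the origin (TCP) lies midway between the tips of the shut fingers; the grasp point (between the pads) lies 19 mm behind it (r.grasp_offset is the distance from the TCP to the grasp point, in m); z points along the fingers, y is the direction in which the jaws open and shut (so a half turn about z gives the same grasp; the last joint's range is limited). The gripper opens to 87 mm and grips with 3 to 60 N. Pads are 19 mm wide; open, the fingers measure 117 mm over their backs; the gripper's body (75 mm by 190 mm) begins 51 mm behind the grasp point.
Start: joints at [-61.043, 22.042, 0.453, 0, -68.411, -14.817], TCP at [0.153, -0.606, 0.223] pointing down, gripper open.
Joint ranges: [-179.83, 179.83], [-69.29, 118.12], [-61.27, 80.66], [-181.25, 117.63], [-171.15, -9.14], [-177.46, 177.46]. Speed limits (degrees/s): [159.86, 159.86, 180, 180, 180, 180].

### API

Orientations are given as a 3x3 rotation matrix whose columns are the frame's x, y, z axes.
In Python, from station import r gives the robot as it stands.
- The arm moves only by the shell command python3 -m crank 'ROWS'. ROWS is JSON, a list of rows, each a list of 3 entries, a list of its own where there are three numbers: the closure, from -1 (fully open) to 1 (shut), so that 0 is half open, then the shift along the tool's x, y, z as a fraction of full scale, then the turn, a rotation vector about the tool's x, y, z as a fraction of full scale. In form: [[fingers, [dx, dy, dz], [wx, wy, wz]], ...]. A call has 1 to 8 rows; each row shifts and turns the commanded pose from where the row before left it, along the tool's axes as they then stand; what a row does not reach is not made up. Full scale, the value 1, is 100 mm for a shift and 45 degrees for a turn. A row lasts 1/10 s, in which the tool goes at most 50 mm and 8.59 degrees, less where a joint would pass 70% of its speed; a pose out of reach is approached as far as the arm can. A call with a number of a shift or a turn outside -1 to 1 is refused whole. A call with a gripper value outside its range is refused whole. The fingers move at their own pace and stop on an object; the grip force is fixed at half the most. Time passes only in rows, so rows that do not move let the fingers close. It gives the time, the measured TCP pose, the force and the opening at its end, in the units of the state.
- r.sense(): the state, without advancing time (a new reading comes with each control period).
- r.capture(name): name is "scene" or "top" or "wrist"; returns a dict with "img" (384x512x3 uint8, blue, green, red), "fx", "fy", "cx", "cy" (pixels), "dist" ([k1, k2, p1, p2, k3] as OpenCV has them; the pictures are not rectified), "R" (3x3) and "t" (3): a world point X has camera coordinates R X + t. Camera axes: x right, y down, z forward; pixel columns grow to the right and rows downward; lengths in m; the calibration is good to about 2 mm. A picture is of the moment at which its call begins. There is no depth.
- r.finish_job(): hands the job in, once; it reports no verdict.
The state is a dict: "time_s": time; "joints": joint angles; "joint_velocities": joint speeds; "effort": joint torques, N m; "tcp_pos": TCP position; "ee_rot": TCP orientation; "wrist_force": force on the tool from outside, world axes, zero at the start; "moment": the same for the moment, N m; "gripper_width": opening from 0.0 (shut) to 1.0 (fully open).
Only numpy, scipy, OpenCV 4.12 (cv2) and the standard library are available. Lean on these libraries where they do the work, as an engineer would, in place of code of your own. Each camera call takes 0.05 s, during which the arm holds its last target.

## Working session

There is one attempt and no reset: what is moved stays moved. The work goes in short steps, Python scripts to look and compute and a shell command to move; the robot and the scene stay as the last step left them, time stands still between calls to the robot, and variables do not carry over. Pictures are saved under pics/ and viewed, and the job is handed in when it is done.

```bash
ls -la; mkdir -p pics
python3 - <<'E'
from station import r
import cv2,json,pickle
s=r.sense()
for k,v in s.items(): print(k,v)
print(r.grasp_offset)
for n in ["scene","top","wrist"]:
    c=r.capture(n); cv2.imwrite(f"pics/{n}0.png",c["img"]); pickle.dump(c,open(f"pics/{n}0.pkl","wb"))
    print(n,c["fx"],c["fy"],c["cx"],c["cy"],c["dist"],c["R"],c["t"])
E
```

```text
total 12
drwxr-xr-x  3 agent agent 4096 Dec  7 15:32 .
drwxr-xr-x 23 root  root  4096 Dec  7 15:32 ..
drwxr-xr-x  2 agent agent 4096 Dec  7 15:32 pics
time_s 0.0
joints [-6.10412944e+01  2.20876659e+01  3.80935344e-01 -2.75827168e-02
 -6.84106076e+01 -1.48181742e+01]
joint_velocities [ 0.01614359 -0.06073941 -0.04498773 -0.04483046 -0.1019254  -0.00167057]
effort [-5.52002075e-04 -3.90672112e+01  1.87398559e+01  4.21966508e+00
  1.09457213e-02 -1.93088026e-04]
tcp_pos [ 0.15257483 -0.6054805   0.22150374]
ee_rot [[-9.69742781e-01 -2.44128200e-01 -5.99880969e-04]
 [-2.44128920e-01  9.69740706e-01  2.00858087e-03]
 [ 9.13777628e-05  2.09425509e-03 -9.99997803e-01]]
wrist_force [-0.67992274 -0.47097947  0.79934318]
moment [-3.29156015e-06 -2.49127521e-02 -4.14045323e-02]
gripper_width 1.0022676372899386
0.0187
scene 355.31752497116867 355.31752497116867 254.83919213524425 191.07213487883772 [0.03071945 0.         0.         0.         0.        ] [[-0.610681   -0.79155142  0.0226949 ]
 [-0.41428836  0.29493595 -0.86103306]
 [ 0.67485841 -0.53521877 -0.50804233]] [0.23365139 0.35627206 0.68354295]
top 464.7074207465904 464.7074207465904 257.4682539778791 192.05423527085253 [-0.09222918  0.          0.          0.          0.        ] [[-0.01420849 -0.99987444  0.00701531]
 [-0.9971494   0.01364911 -0.07420762]
 [ 0.07410255 -0.00804969 -0.99721814]] [-0.16639621  0.55706421  1.76923644]
wrist 308.69992236557414 308.69992236557414 257.11483073999483 186.4476764293988 [-0.08452415  0.          0.          0.          0.        ] [[-0.24373909  0.96983928  0.00174078]
 [ 0.9288035   0.23290867  0.28823187]
 [ 0.27913315  0.07187021 -0.95755906]] [ 0.62406842 -0.03353649  0.39169074]
```

View pics/scene0.png

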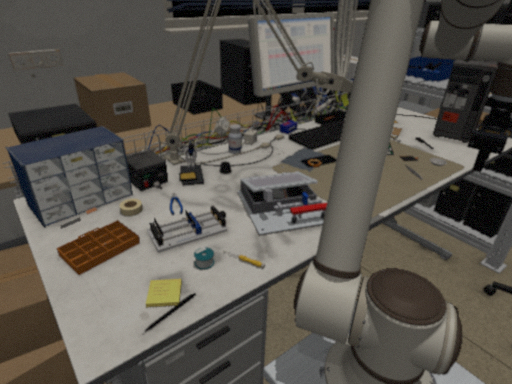

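View pics/top0.png

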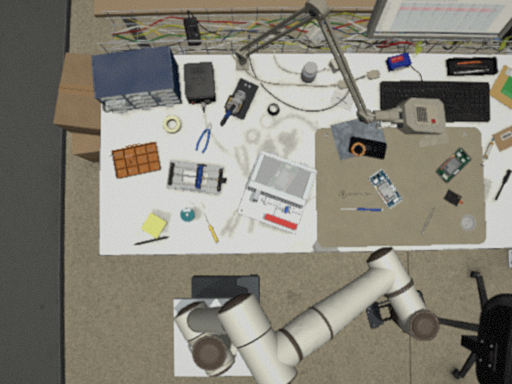

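View pics/wrist0.png

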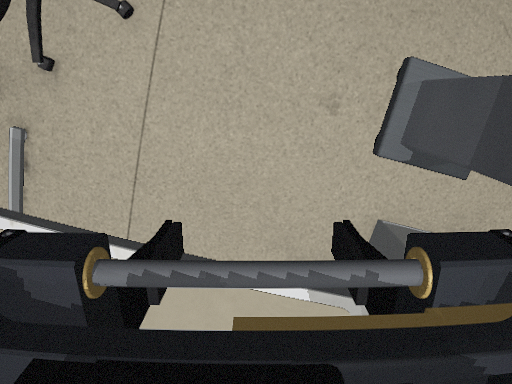

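Run:
```python
import cv2
i=cv2.imread("pics/top0.png"); cv2.imwrite("pics/top0c.png",cv2.resize(i[60:260,60:310],None,fx=3,fy=3,interpolation=cv2.INTER_CUBIC))
```

```text
(no output)
```

View pics/top0c.png

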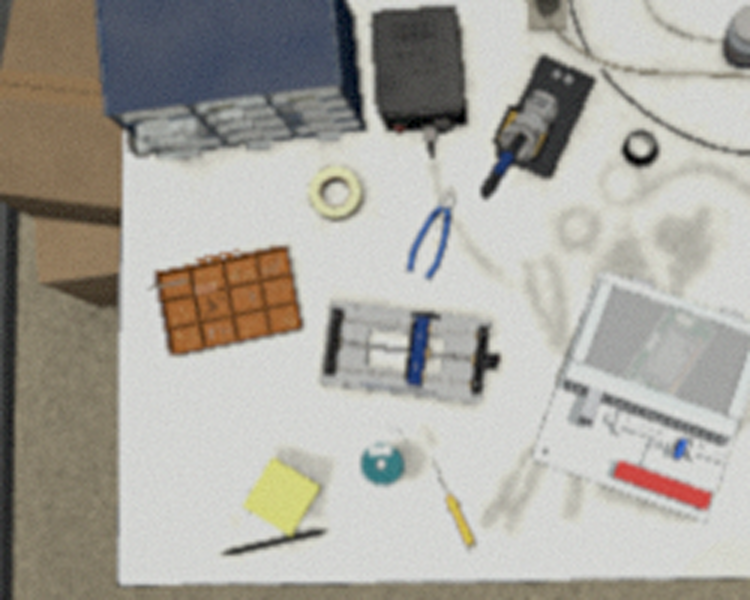

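The top view shows the jig at about x 240–315, y 152–235, with the red bar at its near right edge and the blue paddle at about (287,210). The cover is half raised. The loose things are to the left (notes, reel, yellow screwdriver), and the blue screwdriver is to the right at about (362,210). Next I'll enlarge the jig.

Run:
```python
import cv2
i=cv2.imread("pics/top0.png"); cv2.imwrite("pics/top0d.png",cv2.resize(i[145:240,230:325],None,fx=6,fy=6,interpolation=cv2.INTER_CUBIC))
i=cv2.imread("pics/scene0.png"); cv2.imwrite("pics/scene0d.png",cv2.resize(i[165:240,230:340],None,fx=7,fy=7,interpolation=cv2.INTER_CUBIC))
```

```text
(no output)
```

View pics/top0d.png

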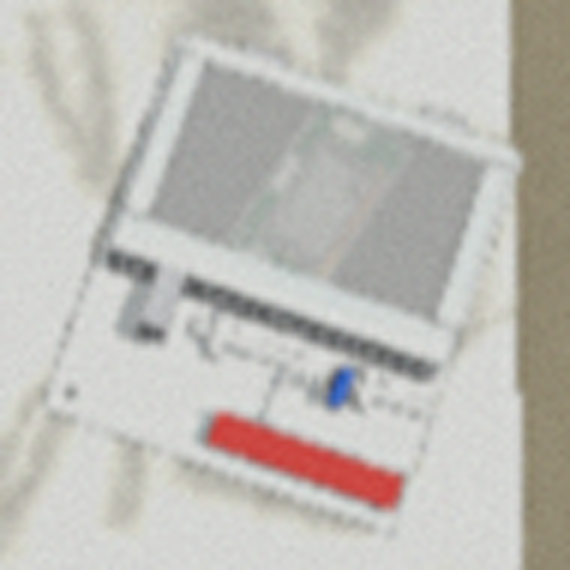

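View pics/scene0d.png

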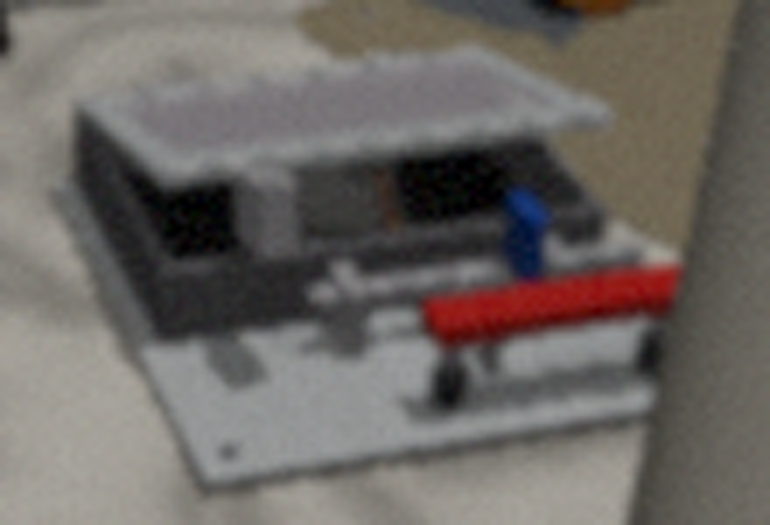

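```bash
cat > h.py <<'E'
import numpy as np,pickle,cv2
from scipy.optimize import least_squares
def proj(c,X):
    K=np.array([[c["fx"],0,c["cx"]],[0,c["fy"],c["cy"]],[0,0,1.]])
    return cv2.projectPoints(np.asarray(X,float).reshape(-1,3),cv2.Rodrigues(np.array(c["R"]))[0],np.array(c["t"]),K,np.array(c["dist"]))[0].reshape(-1,2)
def J(p): 
    a=p[2]; return np.array([[np.cos(a),-np.sin(a),0],[np.sin(a),np.cos(a),0],[0,0,1]]),np.array([p[0],p[1],0])
def j2w(p,X):
    R,t=J(p); return (R@(np.asarray(X,float).reshape(-1,3)/1000).T).T+t
def cov(X,th): # cover pt when shut (mm)-> at angle
    X=np.asarray(X,float); d=X-[125,0,54]
    return np.array([125+d[0]*np.cos(th)+d[2]*np.sin(th),X[1],54-d[0]*np.sin(th)+d[2]*np.cos(th)])
E
python3 - <<'E'
from h import *
top=pickle.load(open("pics/top0.pkl","rb")); sc=pickle.load(open("pics/scene0.pkl","rb"))
T=[((-93,13,60),(213,412)),((-117,13,60),(205,440)),((-93,-113,60),(405,475)),((-117,-113,60),(395,508)),
((-130,120,10),(50,402)),((-130,-120,10),(390,532)),((-55,-55,75),(341,385))]
TC=[((125,110,58),(187,40)),((125,-110,58),(522,158)),((-30,110,58),(105,238)),((-30,-110,58),(445,358))]
S=[((-93,13,60),(425,297)),((-117,13,53),(435,338)),((-55,-55,75),(527,200)),((-130,120,5),(205,485))]
SC=[((-30,110,58),(170,178)),((-30,-110,58),(605,115)),((125,110,58),(80,105))]
def res(p,full=False):
    o=[]
    for lst,c,f,off in((T,top,6,(230,145)),(S,sc,7,(230,165))):
        for X,q in lst:o.append(proj(c,j2w(p,X))[0]-(np.array(q)/f+off))
    for lst,c,f,off in((TC,top,6,(230,145)),(SC,sc,7,(230,165))):
        for X,q in lst:o.append(proj(c,j2w(p,cov(X,p[3])))[0]-(np.array(q)/f+off))
    o=np.array(o); return o if full else o.ravel()
s=least_squares(res,[.55,-.2,-.3,.4],loss="soft_l1")
print(s.x,np.degrees(s.x[2:])); print(res(s.x,True).round(1))
p=s.x; print("sd",np.sqrt(np.diag(np.linalg.inv(s.jac.T@s.jac))))
for n,X in [("catch",(-105,-50,60)),("paddle",(-55,-55,75)),("front",cov((-17,0,58),p[3]))]: print(n,j2w(p,X).round(4))
for n,c in(("top",top),("scene",sc)): print(n,"cam",-np.array(c["R"]).T@np.array(c["t"]))
np.save("pose.npy",p)
E
```

```text
[ 0.55629636 -0.24989073 -0.3621655   0.23948559] [-20.75055484  13.72151361]
[[ 0.5 -1.1]
 [-0.3  0.3]
 [ 0.  -0.1]
 [-0.4  0.4]
 [-2.   0.5]
 [-0.2  0.1]
 [-0.1 -0. ]
 [-0.5 -0.6]
 [ 0.9 -0.3]
 [ 0.8 -0.1]
 [ 0.6 -0.2]
 [ 0.4 -1.9]
 [-1.  -1.9]
 [ 0.3  1.3]
 [-0.3  1.6]
 [-0.8 -0.4]
 [ 2.  -0.1]
 [-0.6 -2. ]]
sd [0.00125604 0.00126688 0.00935183 0.01624045]
catch [[ 0.4404 -0.2594  0.06  ]]
paddle [[ 0.4854 -0.2818  0.075 ]]
front [[ 0.5451 -0.2456  0.0916]]
top cam [ 0.42200707 -0.15973695  1.80682039]
scene cam [-0.17100887  0.44571466  0.64872808]
```

The fit agrees in both views to about 2 px, with the jig at (0.556,-0.250), yaw -20.8° and cover at about 14°. I'll set the jaw axis along jig x: one finger will press the bar while the other pushes the paddle. First I turn the tool and shut the fingers.

```bash
python3 -m crank '[[1,[0,0,0],[0,0,-0.153]],[1,[0,0,0],[0,0,-0.153]],[1,[0,0,0],[0,0,-0.153]],[1,[0,0,0],[0,0,-0.153]],[1,[0,0,0],[0,0,-0.153]],[1,[0,0,0],[0,0,-0.153]],[1,[0,0,0],[0,0,-0.153]],[1,[0,0,0],[0,0,-0.153]]]'
cat >> h.py <<'E'
def status(p):
    from station import r
    s=r.sense(); R,t=J(p); E=np.array(s["ee_rot"]); q=R.T@(np.array(s["tcp_pos"])-t)*1000
    print("t",s["time_s"],"tcp jig mm",q.round(1),"yawerr deg",np.degrees(np.arctan2(*(R.T@-E[:,1])[[1,0]])).round(2),"F jig",(R.T@s["wrist_force"]).round(1),"w",round(s["gripper_width"],3),"z",E[:,2].round(3)); return s,q,E
def togo(p,target):
    s,q,E=status(p); R,t=J(p)
    print("tool shift mm",(E.T@(R@(np.array(target)-q))).round(1))
E
python3 -c "
from h import *
p=np.load('pose.npy'); togo(p,(-15,0,150))"
```

```text
time_s: 0.95
tcp_pos: [0.1527, -0.6058, 0.2221]
ee_rot: [[-0.35, -0.937, -0.0], [-0.937, 0.35, 0.001], [-0.001, 0.001, -1.0]]
wrist_force: [0.5, 0.5, 0.3]
gripper_width: 0.354
t 0.95 tcp jig mm [-251.4 -475.8  222.1] yawerr deg 0.26 F jig [0.3 0.6 0.3] w 0.354 z [-0.     0.001 -1.   ]
tool shift mm [-474.7 -238.5   72.3]
```

```bash
python3 -m crank '[[1,[-0.2,-0.1,0],[0,0,0]],[1,[-0.35,-0.18,0],[0,0,0]],[1,[-0.4,-0.2,0],[0,0,0]],[1,[-0.4,-0.2,0],[0,0,0]],[1,[-0.4,-0.2,0],[0,0,0]],[1,[-0.4,-0.2,0],[0,0,0]],[1,[-0.4,-0.2,0],[0,0,0]],[1,[-0.4,-0.2,0],[0,0,0]]]' && python3 -m crank '[[1,[-0.4,-0.2,0],[0,0,0]],[1,[-0.4,-0.2,0],[0,0,0]],[1,[-0.4,-0.2,0],[0,0,0]],[1,[-0.3,-0.15,0],[0,0,0]],[1,[-0.2,-0.1,0.1],[0,0,0]],[1,[-0.1,-0.05,0.2],[0,0,0]],[1,[0,0,0.2],[0,0,0]],[1,[0,0,0],[0,0,0]]]'
cat > look.py <<'E'
import sys; from h import *; from station import r
p=np.load('pose.npy'); tag=sys.argv[1]
for n,box,f in(("top",(230,325,145,240),6),("scene",(210,340,125,240),5),("wrist",None,1)):
    if n not in sys.argv[2:]: continue
    c=r.capture(n); pickle.dump(c,open(f"pics/{n}{tag}.pkl","wb")); i=c["img"]
    if box: i=cv2.resize(i[box[2]:box[3],box[0]:box[1]],None,fx=f,fy=f,interpolation=cv2.INTER_CUBIC)
    cv2.imwrite(f"pics/{n}{tag}.png",i)
status(p)
E
python3 look.py 1 top scene wrist
python3 -c "
from h import *
p=np.load('pose.npy'); togo(p,(-15,0,110))"
```

```text
time_s: 1.75
tcp_pos: [0.3967, -0.3812, 0.2224]
ee_rot: [[-0.355, -0.935, -0.0], [-0.935, 0.355, 0.0], [-0.0, 0.0, -1.0]]
wrist_force: [0.6, -1.1, 0.4]
gripper_width: 0.004
time_s: 2.55
tcp_pos: [0.5419, -0.2452, 0.1691]
ee_rot: [[-0.355, -0.935, -0.007], [-0.935, 0.355, 0.002], [0.0, 0.008, -1.0]]
wrist_force: [-0.5, 0.7, -0.2]
gripper_width: 0.006
t 2.7 tcp jig mm [-12.5  -1.5 173.4] yawerr deg -0.03 F jig [-0.6  0.2 -0.6] w 0.002 z [ 0.001 -0.001 -1.   ]
t 2.7 tcp jig mm [-12.5  -1.5 173.4] yawerr deg -0.03 F jig [-0.6  0.2 -0.6] w 0.002 z [ 0.001 -0.001 -1.   ]
tool shift mm [-1.5  2.6 63.4]
```

View pics/wrist1.png

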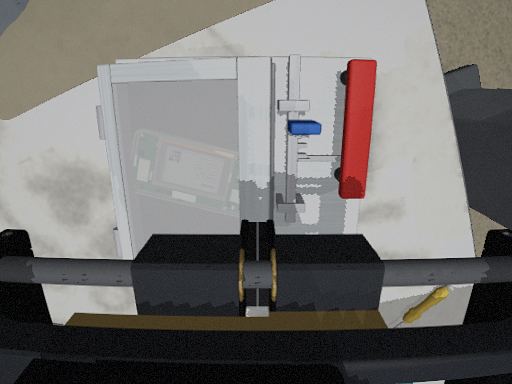

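View pics/scene1.png

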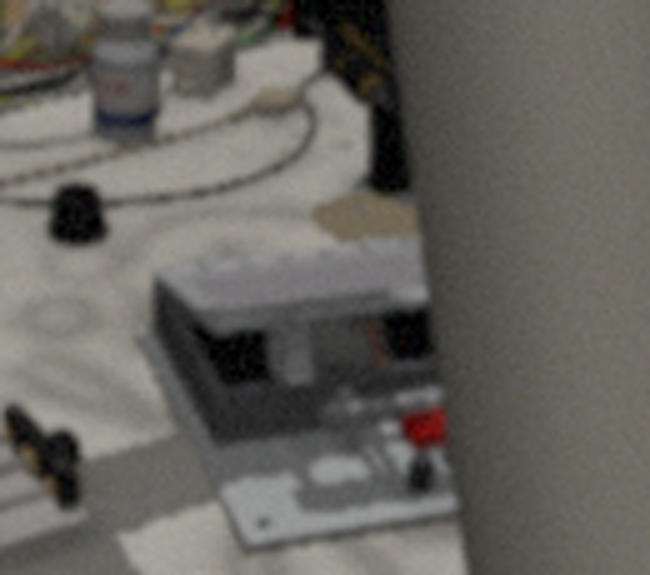

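The wrist view is clear: the bar is at (340–376, 60–198), the paddle at about (305,128) and the cover rail at x 238–272. I'll refine the pose from it in an enlarged crop.

Run:
```python
import cv2
i=cv2.imread("pics/wrist1.png"); cv2.imwrite("pics/wrist1d.png",cv2.resize(i[45:225,225:385],None,fx=4,fy=4)[:600] if 0 else cv2.resize(i[45:210,225:385],None,fx=3.6,fy=3.6))
```

```text
(no output)
```

View pics/wrist1d.png

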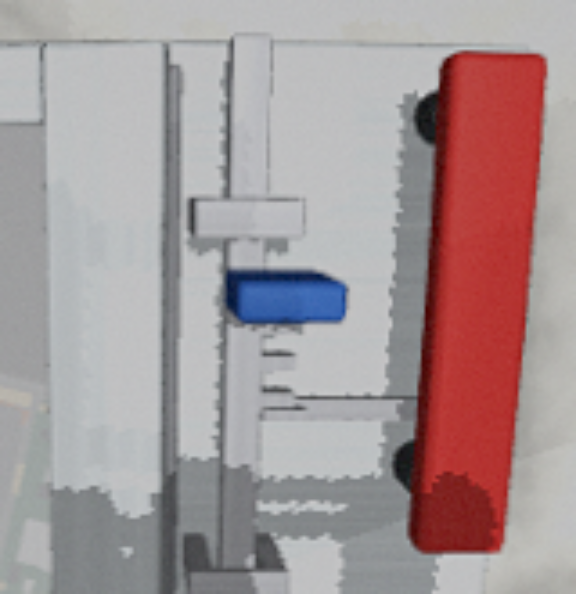

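```bash
python3 - <<'E'
from h import *
c=pickle.load(open("pics/wrist1.pkl","rb"))
W=[((-93,-113,60),(454,57)),((-117,-113,60),(546,55)),((-117,13,60),(502,551)),((-93,13,60),(426,551)),
((-42,-60,75),(241,284)),((-68,-60,75),(346,285)),((-68,-50,75),(346,321)),((-42,-50,75),(241,321))]
WC=[((-30,-110,58),(167,44)),((-4,-110,58),(44,44))]
def res(p,full=False):
    o=[proj(c,j2w(p,X))[0]-(np.array(q)/3.6+(225,45)) for X,q in W]+[proj(c,j2w(p,cov(X,p[3])))[0]-(np.array(q)/3.6+(225,45)) for X,q in WC]
    o=np.array(o); return o if full else o.ravel()
s=least_squares(res,np.load("pose.npy"),loss="soft_l1")
print(s.x,np.degrees(s.x[2:]));print(res(s.x,True).round(1))
p=s.x; p0=np.load("pose.npy")
for X in [(-105,-50,60),(-55,-55,75)]: print(j2w(p,X).round(4),j2w(p0,X).round(4))
np.save("pose2.npy",p)
E
sed -i 's/pose.npy/pose2.npy/' look.py
python3 -c "
from h import *
p=np.load('pose2.npy'); togo(p,(-15,0,110)); print(cov((-17,0,58),p[3]))"
```

```text
[ 0.55594926 -0.24799561 -0.35882793  0.24614612] [-20.55932594  14.10313389]
[[-0.4 -2.2]
 [ 1.7 -1. ]
 [ 1.4  1.8]
 [-2.4  1.9]
 [-0.9 -0.7]
 [ 1.  -0.9]
 [ 0.5  1.1]
 [-1.2  1.1]
 [-0.  -0.5]
 [ 0.   0.6]]
[[ 0.4401 -0.2579  0.06  ]] [[ 0.4404 -0.2594  0.06  ]]
[[ 0.4851 -0.2802  0.075 ]] [[ 0.4854 -0.2818  0.075 ]]
t 2.7 tcp jig mm [-11.5  -3.1 173.4] yawerr deg -0.22 F jig [-0.6  0.2 -0.6] w 0.002 z [ 0.001 -0.001 -1.   ]
tool shift mm [-3.1  3.6 63.4]
[-11.74526158   0.          92.48029931]
```

```bash
python3 -m crank '[[1,[-0.03,0.03,0.2],[0,0,0]],[1,[0,0,0.3],[0,0,0]],[1,[0,0,0.2],[0,0,0]],[1,[0,0,0.1],[0,0,0]],[1,[0,0,0.1],[0,0,0]],[1,[0,0,0.06],[0,0,0]],[1,[0,0,0.06],[0,0,0]],[1,[0,0,0.06],[0,0,0]]]'; python3 -m crank '[[1,[0,0,0.03],[0,0,0]],[1,[0,0,0.02],[0,0,0]],[1,[0,0,0],[0,0,0]]]'; python3 look.py 2 wrist scene
```

```text
time_s: 3.5
tcp_pos: [0.5426, -0.2427, 0.065]
ee_rot: [[-0.355, -0.935, 0.002], [-0.935, 0.355, -0.0], [-0.0, -0.002, -1.0]]
wrist_force: [-1.1, -0.5, 1.3]
gripper_width: 0.005
time_s: 3.8
tcp_pos: [0.5422, -0.2425, 0.0594]
ee_rot: [[-0.355, -0.935, 0.0], [-0.935, 0.355, -0.0], [-0.0, -0.0, -1.0]]
wrist_force: [0.9, -0.4, 0.0]
gripper_width: 0.004
t 3.9 tcp jig mm [-14.8   0.3  59.6] yawerr deg -0.22 F jig [-0.8  0.6  0.7] w 0.006 z [ 0.  0. -1.]
```

```bash
python3 -m crank '[[1,[0,0,0.02],[0,0,0]],[1,[0,0,0.02],[0,0,0]],[1,[0,0,0],[0,0,0]]]';  python3 -m crank '[[1,[0,0,0.02],[0,0,0]],[1,[0,0,0],[0,0,0]]]'; python3 look.py 3 wrist scene
```

```text
time_s: 4.2
tcp_pos: [0.5424, -0.2426, 0.0582]
ee_rot: [[-0.354, -0.935, 0.001], [-0.935, 0.354, -0.001], [0.001, -0.001, -1.0]]
wrist_force: [-4.4, 3.2, 13.0]
gripper_width: 0.007
time_s: 4.4
tcp_pos: [0.5424, -0.2426, 0.0581]
ee_rot: [[-0.353, -0.936, 0.001], [-0.936, 0.353, -0.001], [0.001, -0.002, -1.0]]
wrist_force: [-7.4, 5.1, 22.8]
gripper_width: 0.003
t 4.5 tcp jig mm [-14.5   0.3  58.1] yawerr deg -0.12 F jig [-7.4  2.7 21.9] w 0.009 z [ 0.002 -0.001 -1.   ]
```

View pics/wrist3.png

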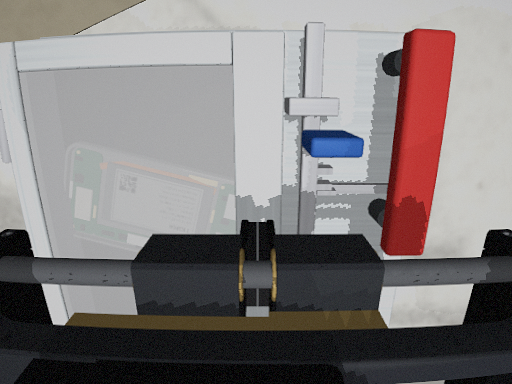

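View pics/scene3.png

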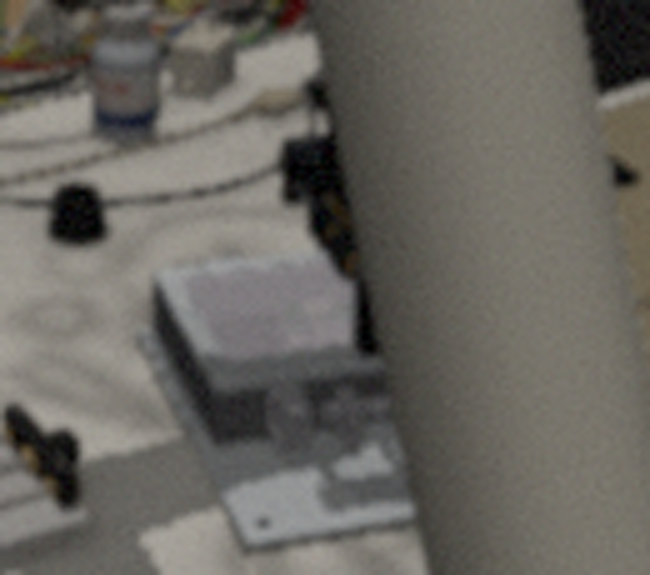

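The cover stops hard at z 58.1 mm with 22 N, so it is shut, and this also confirms the z calibration. Next I lift, set the opening, and move over the catch and the -y side of the paddle.

```bash
python3 -m crank '[[1,[0,0,-0.2],[0,0,0]],[1,[0,0,-0.4],[0,0,0]],[0.126,[0.2,0.15,0],[0,0,0]],[0.126,[0.3,0.25,0],[0,0,0]],[0.126,[0.2,0.16,0],[0,0,0]],[0.126,[0.1,0.1,0],[0,0,0]],[0.126,[0,0,0],[0,0,0]],[0.126,[0,0,0],[0,0,0]]]'; python3 look.py 4 wrist top
python3 -c "
from h import *
p=np.load('pose2.npy'); togo(p,(-80.5,-78,90))"
```

```text
time_s: 5.3
tcp_pos: [0.4527, -0.294, 0.1137]
ee_rot: [[-0.355, -0.935, 0.001], [-0.935, 0.355, -0.0], [0.0, -0.001, -1.0]]
wrist_force: [0.3, -1.0, -0.5]
gripper_width: 0.411
t 5.4 tcp jig mm [-80.3 -78.8 113.6] yawerr deg -0.16 F jig [-0.6 -0.6 -0.4] w 0.425 z [ 0.001 -0.    -1.   ]
t 5.4 tcp jig mm [-80.3 -78.8 113.6] yawerr deg -0.16 F jig [-0.6 -0.6 -0.4] w 0.425 z [ 0.001 -0.    -1.   ]
tool shift mm [-0.8  0.3 23.6]
```

View pics/wrist4.png

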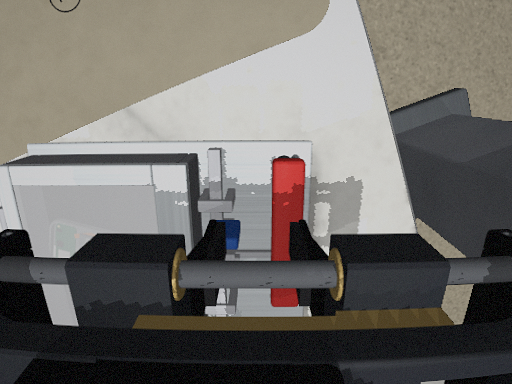

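View pics/top4.png

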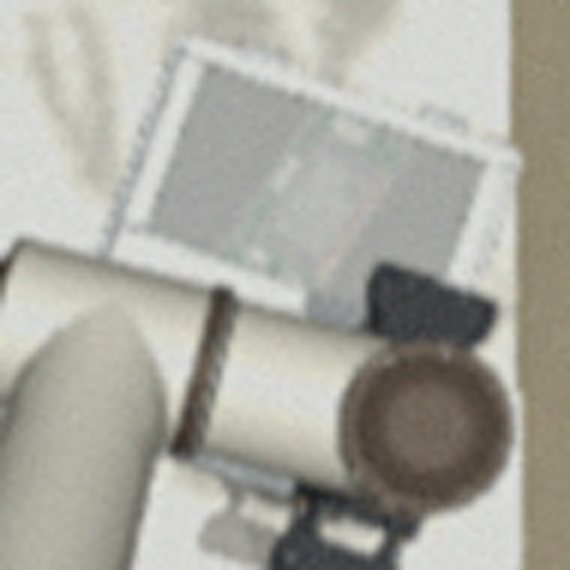

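The wrist view shows the fingertips at about (220,225) and (298,225), above the bolt lane and the bar. I'll project the model to check the tip geometry.

Run:
```python
from h import *
p=np.load("pose2.npy"); c=pickle.load(open("pics/wrist4.pkl","rb"))
img=c["img"].copy()
for x in(-80.3-18.5,-80.3+18.5,-80.3-33.5,-80.3+33.5):
  for dy in(-9.5,9.5):
    u=proj(c,j2w(p,(x,-78.8+dy,113.6)))[0]; print(x,dy,u.round(0)); cv2.circle(img,tuple(int(v) for v in u.round()),1,(0,255,0),-1)
for X in [(-93,-113,60),(-117,-113,60),(-117,13,60),(-93,13,60),(-42,-60,75),(-68,-60,75),(-68,-50,75),(-42,-50,75),(-30,-110,58),(-30,110,58)]:
    u=proj(c,j2w(p,X))[0]; cv2.circle(img,tuple(int(v) for v in u.round()),1,(255,0,255),-1)
cv2.imwrite("pics/wrist4d.png",cv2.resize(img[130:320,130:380],None,fx=3.1,fy=3.1,interpolation=cv2.INTER_NEAREST))
```

```text
-98.8 -9.5 [287. 224.]
-98.8 9.5 [286. 253.]
-61.8 -9.5 [222. 224.]
-61.8 9.5 [223. 253.]
-113.8 -9.5 [313. 224.]
-113.8 9.5 [311. 253.]
-46.8 -9.5 [196. 224.]
-46.8 9.5 [198. 253.]
```

View pics/wrist4d.png

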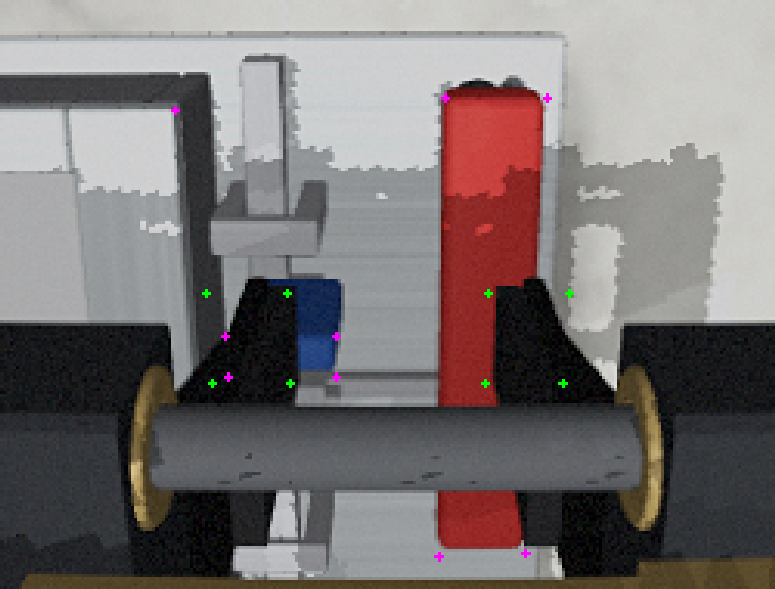

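The projection matches the picture within about 1 mm. Fingertip A is over the bar at x ≈ -104, and B is in the lane at x ≈ -59 with about 7 mm to go to the paddle face. Next is the descent and press.

```bash
python3 -m crank '[[0.126,[0,0,0.15],[0,0,0]],[0.126,[0,0,0.2],[0,0,0]],[0.126,[0,0,0.1],[0,0,0]],[0.126,[0,0,0.05],[0,0,0]],[0.126,[0,0,0.04],[0,0,0]],[0.126,[0,0,0.03],[0,0,0]],[0.126,[0,0,0],[0,0,0]]]'; python3 look.py 5; python3 -m crank '[[0.126,[0,0,0.03],[0,0,0]],[0.126,[0,0,0.03],[0,0,0]],[0.126,[0,0,0.02],[0,0,0]],[0.126,[0,0,0],[0,0,0]]]'; python3 look.py 5 wrist scene
```

```text
time_s: 6.1
tcp_pos: [0.4524, -0.2938, 0.0571]
ee_rot: [[-0.355, -0.935, 0.001], [-0.935, 0.355, -0.0], [-0.0, -0.001, -1.0]]
wrist_force: [0.6, 3.4, 4.6]
gripper_width: 0.439
t 6.1 tcp jig mm [-80.9 -79.2  57.1] yawerr deg -0.21 F jig [-0.6  3.4  4.6] w 0.439 z [ 0.001 -0.    -1.   ]
time_s: 6.5
tcp_pos: [0.4524, -0.2939, 0.049]
ee_rot: [[-0.355, -0.935, 0.001], [-0.935, 0.355, -0.0], [-0.0, -0.001, -1.0]]
wrist_force: [0.6, 2.7, 6.1]
gripper_width: 0.437
t 6.6 tcp jig mm [-80.8 -79.3  49.2] yawerr deg -0.21 F jig [-2.5  2.9  5.3] w 0.438 z [ 0.001 -0.    -1.   ]
```

View pics/wrist5.png

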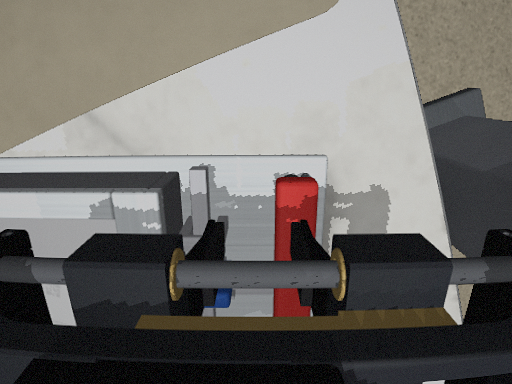

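The bar is pressed about 11 mm (tip z 49.1, roughly 6 N). Now I push the bolt along.

```bash
python3 -m crank '[[0.126,[-0.04,0,0],[0,0,0]],[0.126,[-0.04,0,0],[0,0,0]],[0.126,[-0.04,0,0],[0,0,0]],[0.126,[-0.04,0,0],[0,0,0]],[0.126,[-0.04,0,0],[0,0,0]],[0.126,[0,0,0],[0,0,0]]]'; python3 look.py 6;  python3 -m crank '[[0.126,[-0.04,0,0],[0,0,0]],[0.126,[-0.04,0,0],[0,0,0]],[0.126,[-0.04,0,0],[0,0,0]],[0.126,[-0.04,0,0],[0,0,0]],[0.126,[-0.04,0,0],[0,0,0]],[0.126,[0,0,0],[0,0,0]]]'; python3 look.py 6 wrist scene
```

```text
time_s: 7.2
tcp_pos: [0.4598, -0.2768, 0.0498]
ee_rot: [[-0.353, -0.936, 0.002], [-0.936, 0.353, -0.003], [0.002, -0.003, -1.0]]
wrist_force: [-2.0, -4.3, 6.0]
gripper_width: 0.437
t 7.2 tcp jig mm [-79.9 -60.7  49.8] yawerr deg -0.13 F jig [-0.4 -4.7  6. ] w 0.437 z [ 0.002 -0.003 -1.   ]
time_s: 7.8
tcp_pos: [0.4669, -0.2581, 0.0497]
ee_rot: [[-0.353, -0.935, 0.002], [-0.935, 0.353, -0.003], [0.002, -0.003, -1.0]]
wrist_force: [-1.4, -4.1, 6.4]
gripper_width: 0.434
t 7.9 tcp jig mm [-79.8 -40.8  49.7] yawerr deg -0.15 F jig [ 0.8 -4.6  6.5] w 0.439 z [ 0.002 -0.003 -1.   ]
```

View pics/wrist6.png

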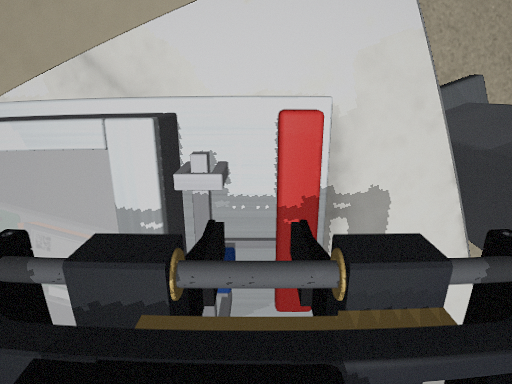

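View pics/scene6.png

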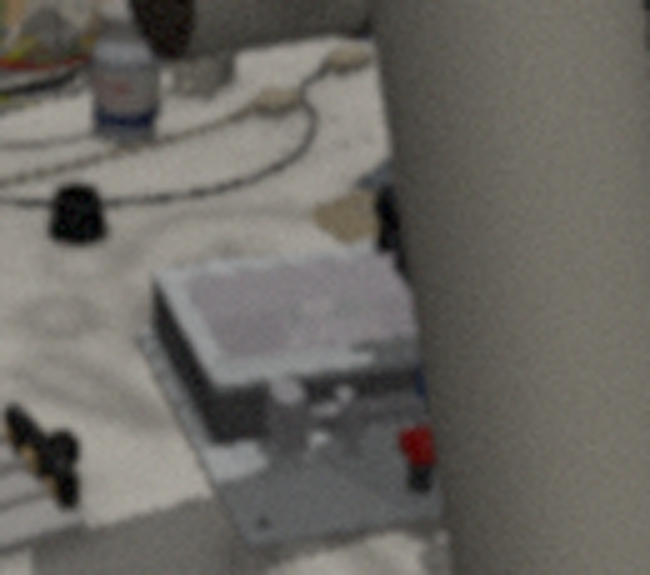

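The bolt is moving freely: its tail in the wrist view has slid to (200,160). The cover stays shut. I continue to the stop.

```bash
python3 -m crank '[[0.126,[-0.04,0,0],[0,0,0]],[0.126,[-0.04,0,0],[0,0,0]],[0.126,[-0.03,0,0],[0,0,0]],[0.126,[0,0,0],[0,0,0]]]'; python3 look.py 7;  python3 -m crank '[[0.126,[-0.02,0,0],[0,0,0]],[0.126,[-0.02,0,0],[0,0,0]],[0.126,[0,0,0],[0,0,0]],[0.126,[0,0,0],[0,0,0]]]'; python3 look.py 7 wrist
```

```text
time_s: 8.3
tcp_pos: [0.4706, -0.2484, 0.0498]
ee_rot: [[-0.354, -0.935, 0.001], [-0.935, 0.354, -0.003], [0.003, -0.003, -1.0]]
wrist_force: [-1.4, -7.6, 6.3]
gripper_width: 0.438
t 8.3 tcp jig mm [-79.8 -30.3  49.8] yawerr deg -0.19 F jig [ 1.3 -7.6  6.3] w 0.438 z [ 0.001 -0.003 -1.   ]
time_s: 8.7
tcp_pos: [0.4706, -0.2479, 0.0498]
ee_rot: [[-0.356, -0.934, -0.001], [-0.934, 0.356, -0.006], [0.006, -0.002, -1.0]]
wrist_force: [-5.6, -24.4, 4.7]
gripper_width: 0.439
t 8.75 tcp jig mm [-79.9 -29.9  49.9] yawerr deg -0.3 F jig [  3.4 -24.6   3.5] w 0.435 z [-0.001 -0.006 -1.   ]
```

View pics/wrist7.png

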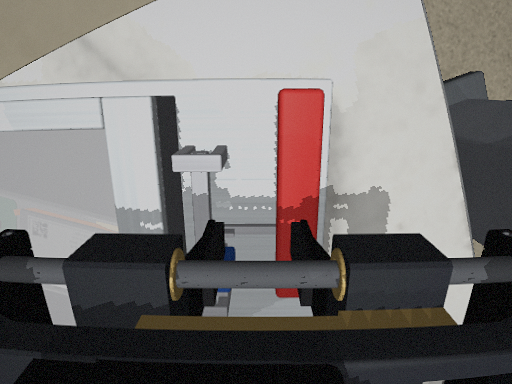

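The bolt is at its hard stop: the force rose from 8 to 24 N in 0.4 mm, with y at -29.9 as predicted. I ease the push slightly and lift straight up.

```bash
python3 -m crank '[[0.126,[0.02,0,0],[0,0,0]],[0.126,[0,0,-0.05],[0,0,0]],[0.126,[0,0,-0.05],[0,0,0]],[0.126,[0,0,-0.05],[0,0,0]],[0.126,[0.03,0,-0.1],[0,0,0]],[0.126,[0,0,-0.3],[0,0,0]],[0.126,[0,0,-0.4],[0,0,0]],[0.126,[0.3,0,-0.4],[0,0,0]]]';python3 -m crank '[[0.126,[0.45,0,0],[0,0,0]],[0.126,[0.45,0,0],[0,0,0]],[0.126,[0.3,0,0],[0,0,0]],[0.126,[0,0,0],[0,0,0]],[0.126,[0,0,0],[0,0,0]]]'; python3 look.py 8 wrist scene top
```

```text
time_s: 9.55
tcp_pos: [0.4599, -0.2742, 0.1849]
ee_rot: [[-0.351, -0.936, 0.001], [-0.936, 0.351, -0.0], [-0.0, -0.001, -1.0]]
wrist_force: [1.5, -0.3, 1.0]
gripper_width: 0.435
time_s: 10.05
tcp_pos: [0.4162, -0.3878, 0.1833]
ee_rot: [[-0.356, -0.934, 0.0], [-0.934, 0.356, 0.0], [-0.0, -0.0, -1.0]]
wrist_force: [-0.8, 0.3, -0.2]
gripper_width: 0.438
t 10.2 tcp jig mm [ -81.5 -178.5  183.6] yawerr deg -0.14 F jig [-0.1  0.4 -0.5] w 0.439 z [ 0.  0. -1.]
```

View pics/wrist8.png

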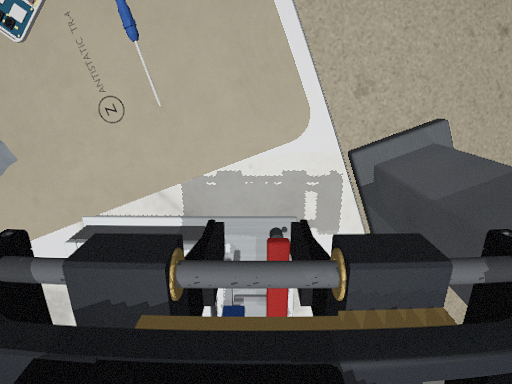

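View pics/scene8.png

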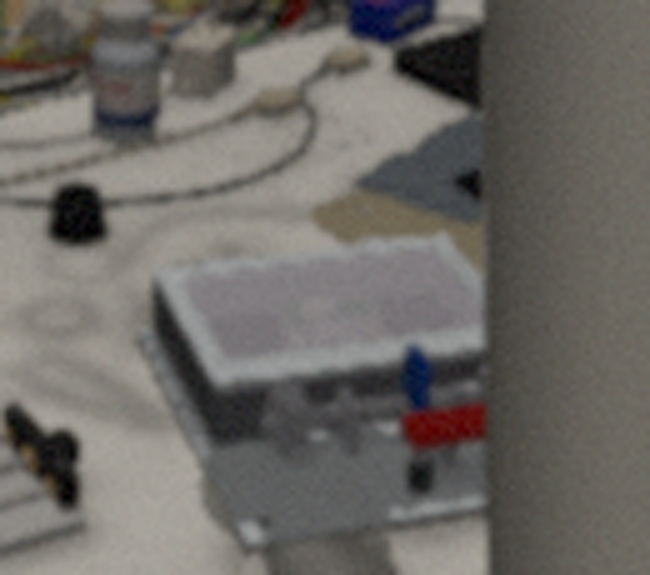

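View pics/top8.png

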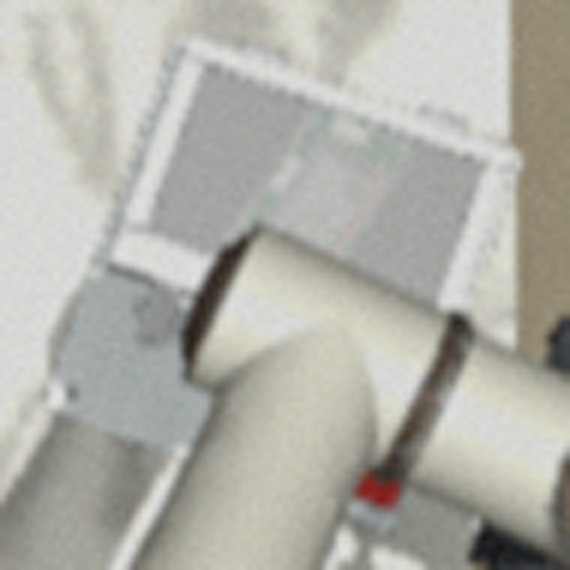

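The cover is flat, the paddle has moved along and the bar looks up, but the arm blocks part of each view. I'll put the wrist camera where it sees the bar and paddle properly.

```bash
python3 -m crank '[[0.126,[-0.2,0,-0.3],[0,0,0]],[0.126,[-0.4,0,0],[0,0,0]],[0.126,[-0.4,0,0],[0,0,0]],[0.126,[-0.4,0,0],[0,0,0]],[0.126,[-0.4,0,0],[0,0,0]],[0.126,[-0.3,0,0],[0,0,0]],[0.126,[-0.1,0,0],[0,0,0]],[0.126,[0,0,0],[0,0,0]]]'; python3 look.py 9 wrist
python3 - <<'E'
from h import *
p=np.load("pose2.npy"); c=pickle.load(open("pics/wrist9.pkl","rb"))
img=cv2.resize(c["img"],None,fx=3,fy=3,interpolation=cv2.INTER_CUBIC)
def dot(X,col):
    u=(proj(c,j2w(p,X))[0]+.5)*3; cv2.circle(img,tuple(int(v) for v in u),2,col,-1)
for z,col in((60,(0,255,0)),(48,(255,255,0))):
  for X in [(-93,-113,z),(-117,-113,z),(-117,13,z),(-93,13,z)]: dot(X,col)
for X in [(-42,-20,75),(-68,-20,75),(-68,-10,75),(-42,-10,75)]: dot(X,(0,255,0))
for X in [(-30,-110,58),(-4,-110,58)]: dot(X,(255,0,255))
cv2.imwrite("pics/wrist9d.png",img[200:780,480:1240])
E
```

```text
time_s: 11.0
tcp_pos: [0.4951, -0.1799, 0.2137]
ee_rot: [[-0.351, -0.936, 0.0], [-0.936, 0.351, -0.0], [-0.0, -0.0, -1.0]]
wrist_force: [0.3, -0.1, 0.5]
gripper_width: 0.435
t 11.05 tcp jig mm [-81.   41.3 213.6] yawerr deg -0.09 F jig [-1.  -0.1 -0.2] w 0.44 z [ 0. -0. -1.]
```

View pics/wrist9d.png

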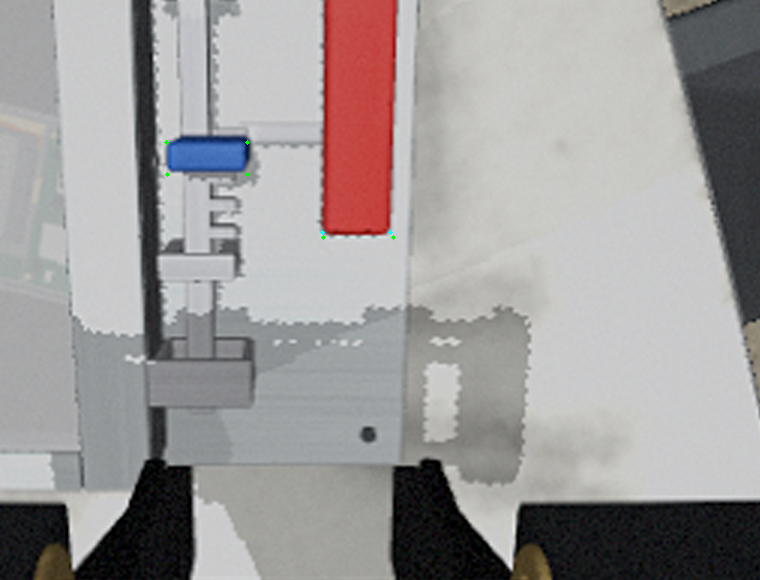

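The paddle sits at the home position: its dots fit with the same 1 mm offset as the fixed bar end, and the nose is in the staple. The bar height can be read at its far end.

```bash
python3 look.py 10 scene
python3 - <<'E'
from h import *
p=np.load("pose2.npy"); c=pickle.load(open("pics/wrist9.pkl","rb"))
img=cv2.resize(c["img"],None,fx=4,fy=4,interpolation=cv2.INTER_CUBIC)
def dot(X,col):
    u=(proj(c,j2w(p,X))[0]+.5)*4; cv2.circle(img,tuple(int(v) for v in u),2,col,-1); print(X,u.round())
for z,col in((60,(0,255,0)),(48,(255,255,0))):
  for X in [(-93,-113,z),(-117,-113,z),(-93,-50,z)]: dot(X,col)
cv2.imwrite("pics/wrist9e.png",img[0:560,900:1300])
E
```

```text
t 11.1 tcp jig mm [-81.   40.5 213.6] yawerr deg -0.18 F jig [-0.7 -0.  -0.1] w 0.436 z [-0. -0. -1.]
(-93, -113, 60) [1076.   52.]
(-117, -113, 60) [1178.   53.]
(-93, -50, 60) [1074.  328.]
(-93, -113, 48) [1074.   64.]
(-117, -113, 48) [1172.   65.]
(-93, -50, 48) [1072.  330.]
```

View pics/wrist9e.png

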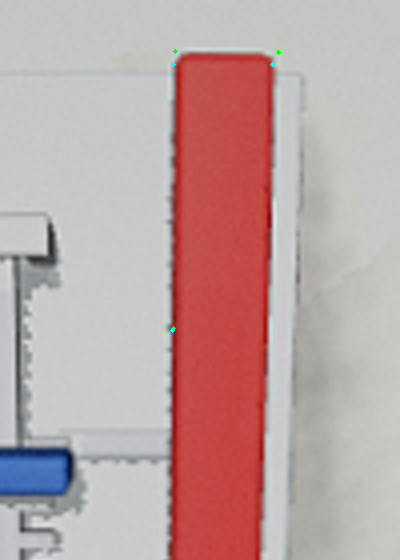

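View pics/scene10.png

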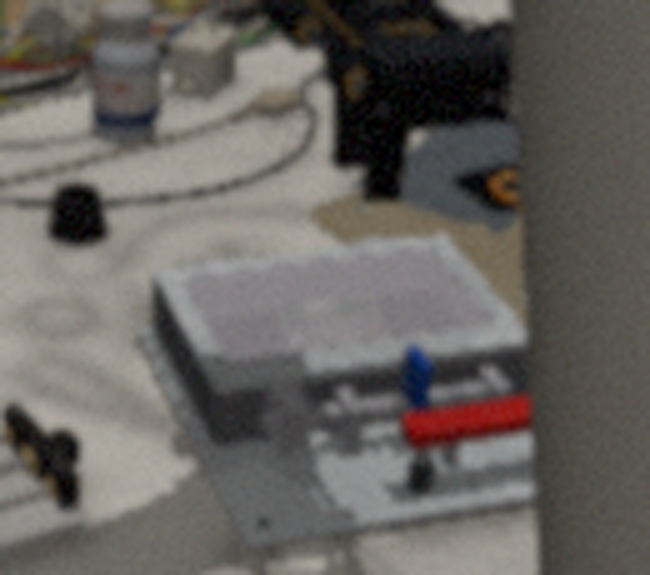

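The bar's far end sits at the row for z 60 (54 against 52 predicted; pressed would be 64). In the scene view its end is at the same pixel as at the start, (291,207), so it is fully up. The cover is flat and the robot is clear, so I hand in.

```bash
python3 -c "
from station import r
print(r.finish_job())"
```

```text
the job is handed in; nothing more can be done
None
```

The cover is shut, the bolt is home through the staple, and the catch bar has sprung back up behind it. I handed the job in at about 11 s, and the robot was touching nothing.

- **Cover:** I pushed it down with the shut fingertips until it stopped hard at z 58.1 mm with about 22 N. It still looked flat in the last scene picture.
- **Catch and bolt:** One fingertip held the red bar about 10 mm down. The other pushed the blue paddle 40 mm to its stop, where the force rose from 8 to 24 N within 0.4 mm. I then lifted straight up.
- **Last checks:** The wrist picture fits the paddle at its home position to about 1 mm. The bar's end is back at its released height in both the wrist and scene views.
- **Lock not tested:** I did not push the paddle back to test the lock. That it is locked follows from the bolt being at its stop and the bar being fully up.
- **Loose things:** I touched none of them, but I did not re-measure their positions afterwards. Only the blue screwdriver came into view again.
- **Disagreements:** The first pose fit and the wrist-camera fit differed by about 2 mm, within the stated calibration. No check failed.

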